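Brace the tester jar in its stand and unscrew the lid

ROBOT

A 6-joint arm with a two-finger parallel gripper is mounted at the origin on the work surface. World frame = base frame: x ahead of the robot, y to its left, z up, the work surface at z = 0. Lengths are in m, angles in degrees, forces in N, time in s.
With the tool pointing down it reaches from about 0.3 to 0.85 m from the base axis. Payload 5.4 kg.
Tool frame: the origin (TCP) lies at the very end of the fingers, on their centre line; the grasp point (between the pads) lies 19 mm behind it (manip.grasp_offset is the distance from the TCP to the grasp point, in m); z points along the fingers, y is the direction in which the jaws open and shut (so a half turn about z gives the same grasp; the last joint's range is limited). The gripper opens to 85 mm and grips with 20 to 120 N. Pads are 22 mm wide; open, the fingers measure 114 mm over their backs; the gripper's body (76 mm by 85 mm) begins 54 mm behind the grasp point. The pads swing forward as they close: fully open they stand 13 mm farther back than shut.
Start: joints at [58.78, 9.076, 91.501, -0, 79.423, -12.038], TCP at [0.189, 0.543, 0.231] pointing down, gripper open.
Joint ranges: [-166.64, 166.64], [-54.1, 131.32], [10.49, 154.53], [-73.88, 253.88], [9.74, 151.15], [-171.62, 171.62]. Speed limits (degrees/s): [147.25, 147.25, 180, 180, 180, 180].

INTERFACE

Orientations are given as a 3x3 rotation matrix whose columns are the frame's x, y, z axes.
In Python, from plant import manip gives the robot as it stands. Calls block until the motion is done:
- manip.move_pose(position, orientation): joint-space move of the TCP to a pose.
- manip.line_to(position, rotation=None, vel=0.15, threshold=None): straight line of the TCP; rotation=None keeps the orientation; vel is the mean speed in m/s. With threshold (N) it stops when the force on the tool has changed by that much, and returns True; else False.
- manip.move_j(angles): joint-space move.
- manip.let_go() and manip.close(grip_force=None): open the fingers fully, or close them until they stop; grip_force is the grip in N (None keeps the last).
- manip.sleep(seconds).
- manip.solve_ik(position, orientation): joint angles nearest the present ones, or None.
- manip.get_obs(): the state.
- manip.camera(name): name is "scene" or "top" or "wrist"; returns a dict with "image" (480x640x3 uint8, red, green, blue), "K" (3x3 intrinsics, pixels), "eye" and "attitude" of the camera in the world. Camera axes: x right, y down, z forward; pixel columns grow to the right and rows downward; lengths in m; the calibration is good to about 2 mm. A picture is of the moment at which its call begins. There is no depth.
A pose or a line that the arm cannot do raises manip.IKError and nothing moves.
- manip.job_done(): hands the job in, once; it reports no verdict.
The state is a dict: "time": time; "joint_positions": joint angles; "dq": joint speeds; "tau": joint torques, N m; "position": TCP position; "orientation": TCP orientation; "contact_force": force on the tool from outside, world axes, zero at the start; "ft_torque": the same for the moment, N m; "gripper_width": finger opening in m.
Only numpy, scipy, OpenCV 4.12 (cv2) and the standard library are available. Lean on these libraries where they do the work, as an engineer would, in place of code of your own. Each camera call takes 0.05 s, during which the arm holds its last target. There are 200 camera calls.

TASK

Open the square tester jar for a customer: stand it right down in the square well of the wooden tester stand, so that the well keeps it from turning, and only then unscrew its tight lid, anticlockwise, no further than it takes for the thread to let go. Lift the lid straight off and finish still holding it in the gripper, level over the middle of the jar and two to three centimetres clear of its mouth, with the jar still fully down in its well. Leave the dropper bottle, the bowl, the pot and the round jar where they stand.

Things in the scene. Friction and masses are not known exactly. Their poses are not given: they have to be found in the camera images.
- jar: Square amber glass jar, about 300 g, loose, at first on the counter with its lid screwed on. Body 60 x 60 mm, flat shoulder 56 mm above its foot, then a round neck 38 mm across; 86 mm tall with the lid. Corners and bottom edge bevelled by 4 mm. Origin: centre of its foot; z up; x and y square to its flat sides. All four sides are alike: it may go into the well any way round.
- lid: Black fluted screw lid of the square jar, 54 mm across, 28 mm tall, 60 g, a loose part held on only by its thread. Origin: centre of its lower edge, z up. Screwed tight, this edge is 58 mm above the jar's foot (2 mm above the shoulder, 18 mm below the mouth) and its x axis within 0.1 rad of the jar's x axis. The jar can be carried by its tight lid.
- lid_top (a point): Centre of the lid's top, 28 mm above its lower edge. Thread: 0.5 to 1 N m starts the lid, then it turns easily; turned anticlockwise seen from above it rises about 2.5 mm in all, and the two-start thread lets go when the lid's x axis stands 65 to 75 degrees round from the jar's x axis; then it lifts straight off. The next start would catch some 165 degrees round.
- jar_mouth (a point): Centre of the square jar's mouth (top of its neck), 76 mm above the jar's foot, on its axis. Moves with the jar.
- stand: Tester stand: pale oak block fixed to the counter, 100 mm (its x) by 230 mm (its y) and 34 mm high, with a square well for the jar at its -y end and a round well (40 mm across, centre 70 mm from the middle towards +y) in which the dropper bottle stands. Origin: centre of its underside.
- stand_well (a point): Centre of the floor of the stand's square well. The well is 65 x 65 mm, its sides along the stand's x and y axes, lined with thin grey felt, and 24 mm deep: the floor is 10 mm and the rim 34 mm above the counter.
- dropper: Bystander: slim amber dropper bottle with black bulb, 36 mm across, 108 mm tall, standing in the round well of the stand, 135 mm from the middle of the square well. Origin: centre of its foot.
- bowl: Bystander: pink ceramic bowl, 124 mm across, 48 mm high, on the counter beyond the work. Origin: centre of its foot.
- pot: Bystander: pale green ceramic pot, 96 mm across, 85 mm high, on the counter beyond the work. Origin: centre of its foot.
- round_jar: Bystander: round amber jar with its own black cap, 68 mm across, 75 mm tall, on the counter beyond the work. Origin: centre of its foot.
Things that resemble listed ones, but are neither listed nor needed, are in the scene too. What is meant by the lid is not blue, and is the smaller of those in its own colour.

How it is judged (in metres and radians):
On the way, in this order (a step that is already met when the one before it is completed fails the run):
1. the jar stands fully down in the square well with its lid still screwed on (horizontal distance between jar and stand_well below 0.006 m and z of jar in the frame of stand_well between -0.003 and 0.003 m and angle between jar's own z axis and vertical below 0.06 rad and z of lid in the frame of jar_mouth below -0.0125 m and horizontal distance between lid and jar_mouth below 0.005 m and angle between the x axis of lid and the x axis of jar, either way round below 0.4 rad), for 0.2 s.
2. the lid has been turned about 60 degrees or more on the jar, which stays down in the well (horizontal distance between jar and stand_well below 0.006 m and z of jar in the frame of stand_well between -0.003 and 0.003 m and angle between jar's own z axis and vertical below 0.06 rad and z of lid in the frame of jar_mouth below -0.0125 m and horizontal distance between lid and jar_mouth below 0.005 m and angle between the x axis of lid and the x axis of jar, either way round above 1.05 rad), for 0.04 s.
At the end, for the whole second after the job is handed in: Jar upright on the floor of the square well (3 mm in height, 6 mm sideways); lid gripped, still, level (0.17 rad), touching neither jar nor stand, its lower edge 8 to 45 mm above the mouth, within 15 mm of its centre, turned 52 to 128 degrees from the jar's x axis (horizontal distance between jar and stand_well below 0.006 m and z of jar in the frame of stand_well between -0.003 and 0.003 m and angle between jar's own z axis and vertical below 0.06 rad and z of lid in the frame of jar_mouth between 0.008 and 0.045 m and horizontal distance between lid and jar_mouth below 0.015 m and angle between lid's own z axis and vertical below 0.17 rad and angle between the x axis of lid and the x axis of jar, either way round above 0.9 rad and contact force between the fingers and lid above 2 N and contact force between lid and jar below 0.1 N and contact force between lid and stand below 0.1 N and contact force between each of the arm, the fingers and jar below 0.5 N and linear speed of each of lid, jar below 0.02 m/s); the arm keeps its last pose, push and grip.
It fails at once if the dropper is pushed more than 30 mm or tipped over (distance of dropper from where it was at the start of the episode above 0.03 m or angle between dropper's own z axis and vertical above 0.5 rad).
It fails at once if the bowl is pushed more than 30 mm or tipped over (distance of bowl from where it was at the start of the episode above 0.03 m or angle between bowl's own z axis and vertical above 0.5 rad).
It fails at once if the pot is pushed more than 30 mm or tipped over (distance of pot from where it was at the start of the episode above 0.03 m or angle between pot's own z axis and vertical above 0.5 rad).
It fails at once if the round jar is pushed more than 30 mm or tipped over (distance of round_jar from where it was at the start of the episode above 0.03 m or angle between round_jar's own z axis and vertical above 0.5 rad).
It fails at once if the square jar is tipped over (angle between jar's own z axis and vertical above 0.7 rad).
It also fails if it takes over 54 s, if anything falls off the work surface, if the arm or the gripper's body presses on something with over 40 N, if the wrist force passes 120 N, or if a joint passes its speed limit or range.

## Working session

There is one attempt and no reset: what is moved stays moved. The work goes in short steps, each a Python script; the robot and the scene stay as the last script left them, time stands still between calls to the robot, and variables do not carry over. Pictures are saved under pics/ and viewed, about 8 in all and at most 12, crops included, and the job is handed in when it is done.

```bash
ls; mkdir -p pics
python3 - <<'E'
from plant import manip
import cv2,numpy as np
for n in("top","scene"):
    c=manip.camera(n);cv2.imwrite(f"pics/{n}0.png",c["image"][:,:,::-1]);print(n,c["K"],c["eye"],c["attitude"])
print(manip.get_obs(), manip.grasp_offset)
E
```

```text
pics
top [[449.46142603   0.         322.00725997]
 [  0.         449.46142603 240.50057421]
 [  0.           0.           1.        ]] [0.3814364  0.00187502 0.89579153] [[ 0.00521715 -0.97947436  0.20150126]
 [-0.99997967 -0.00584897 -0.00254031]
 [ 0.00366675 -0.20148391 -0.97948496]]
scene [[570.07958448   0.         310.55267488]
 [  0.         570.07958448 238.40348845]
 [  0.           0.           1.        ]] [0.86743559 0.47506828 1.03943625] [[-0.84140031  0.46783667 -0.27050761]
 [ 0.54041106  0.72730321 -0.42306729]
 [-0.00118534 -0.50215425 -0.86477725]]
{'time': 0.1, 'joint_positions': array([ 5.87798751e+01,  9.11129800e+00,  9.15670256e+01, -1.60337441e-03,
        7.94236028e+01, -1.20388418e+01]), 'dq': array([ 0.00919809, -0.06535479, -0.12361648, -0.02510168, -0.0029011 ,
       -0.01857989]), 'tau': array([-5.41545869e-04, -3.96992862e+01, -3.32336998e+01, -3.23645363e-04,
        4.24645550e-03, -1.06070271e-05]), 'position': array([0.18866044, 0.54257338, 0.23037515]), 'orientation': array([[-9.44485292e-01,  3.28552470e-01, -8.98552930e-04],
       [ 3.28553518e-01,  9.44484107e-01, -1.53558393e-03],
       [ 3.44149067e-04, -1.74555917e-03, -9.99998417e-01]]), 'contact_force': array([0.0234434 , 0.59206103, 0.24268567]), 'ft_torque': array([ 0.04034003, -0.02553704, -0.00328728]), 'gripper_width': 0.08517111019926812} 0.0187
```

View pics/top0.png

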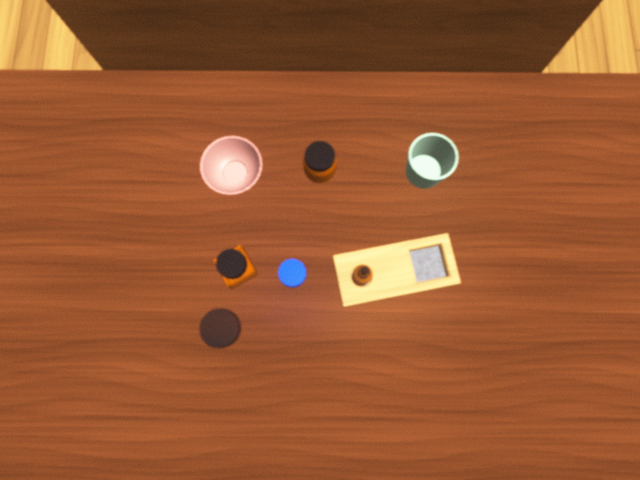

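View pics/scene0.png

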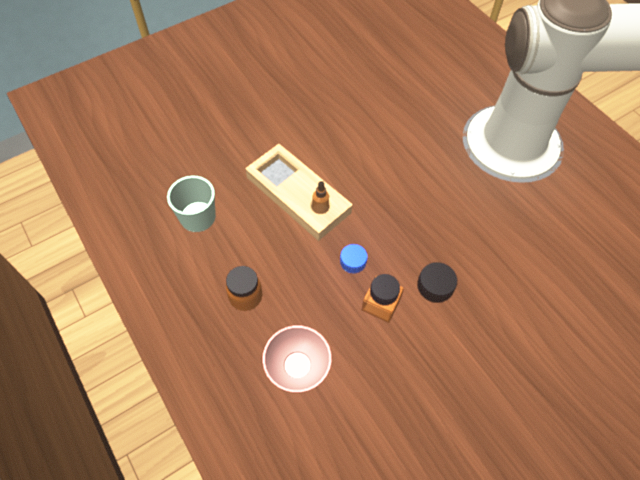

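Candidates for the lid, as top-view pixels:
- Black lid on the square amber jar (231,264)
- Larger loose dark lid (220,328)
- Blue lid (292,272)
- Round jar's cap (320,155)

I choose (231,264), because it sits on the square jar and is the smaller black one. The stand is at about (397,270), with its grey felt well at (428,264) and the dropper at (362,274).

```bash
cat > h.py <<'E'
from plant import manip
import cv2,numpy as np
def cast(c,px,z):
    px=np.atleast_2d(px).astype(float)
    d=np.c_[px,np.ones(len(px))]@np.linalg.inv(c["K"]).T@np.array(c["attitude"]).T
    e=np.array(c["eye"]); return (e+d*((z-e[2])/d[:,2])[:,None])[:,:2]
def proj(c,P):
    q=(np.atleast_2d(P)-c["eye"])@np.array(c["attitude"])@np.array(c["K"]).T
    return q[:,:2]/q[:,2:]
def R(yaw):  # tool down, jaw axis (tool y) at world angle yaw (deg)
    a=np.radians(yaw); y=np.array([np.cos(a),np.sin(a),0]); z=np.array([0,0,-1.]); return np.c_[np.cross(y,z),y,z]
def big(m,box=None):
    m=m.astype(np.uint8)*255
    if box: k=np.zeros_like(m); x0,y0,x1,y1=box; k[y0:y1,x0:x1]=255; m&=k
    return max(cv2.findContours(m,cv2.RETR_EXTERNAL,cv2.CHAIN_APPROX_NONE)[0],key=cv2.contourArea)
def rect(pts):
    (c,s,a)=cv2.minAreaRect((pts*1000).astype(np.float32)); return np.array(c)/1000,s,a
E
python3 - <<'E'
from h import *
c=manip.camera("top");im=c["image"];hsv=cv2.cvtColor(im,cv2.COLOR_RGB2HSV);H,S,V=cv2.split(hsv)
for p in [(231,264),(245,280),(428,264),(385,262),(362,274),(200,240)]: print(p,hsv[p[1],p[0]])
k=big(V<60,(200,235,270,300)); print("lid",cast(c,[cv2.minEnclosingCircle(k)[0]],.086),cv2.minEnclosingCircle(k))
k=big((H>5)&(H<14)&(V>110)&(S>200)|(V<60),(200,235,270,300));print("jar",rect(cast(c,k[:,0],.056)),cv2.boundingRect(k))
k=big((S<60)&(V>80),(400,235,460,295));print("felt",rect(cast(c,k[:,0],.010)),cv2.boundingRect(k))
k=big((H>14)&(H<30)&(V>150),(320,220,475,320));print("stand",rect(cast(c,k[:,0],.034)),cv2.boundingRect(k))
a=im[220:350,190:270][:,:,::-1];b=im[220:320,325:470][:,:,::-1]
a=cv2.resize(a,None,fx=4,fy=4);b=cv2.resize(b,(0,0),fx=3,fy=3)
o=np.zeros((520,320+435,3),np.uint8);o[:,:320]=a;o[:300,320:]=b;cv2.imwrite("pics/crop1.png",o)
E
```

```text
(231, 264) [ 7 58 57]
(245, 280) [ 12 222 145]
(428, 264) [135   2 206]
(385, 262) [ 25  89 253]
(362, 274) [ 10 171 103]
(200, 240) [ 10 175 160]
lid [[0.50614746 0.16880487]] ((229.0, 262.5), 11.672718048095703)
jar (array([0.50274713, 0.16403459]), (67.27930450439453, 62.52397155761719), 31.888961791992188) (222, 245, 35, 43)
felt (array([ 0.5183736, -0.2103006]), (63.4306640625, 60.316951751708984), 11.25558090209961) (410, 246, 36, 36)
stand (array([ 0.5036658 , -0.14406461]), (103.18094635009766, 233.80320739746094), 11.363336563110352) (333, 233, 128, 74)
```

View pics/crop1.png

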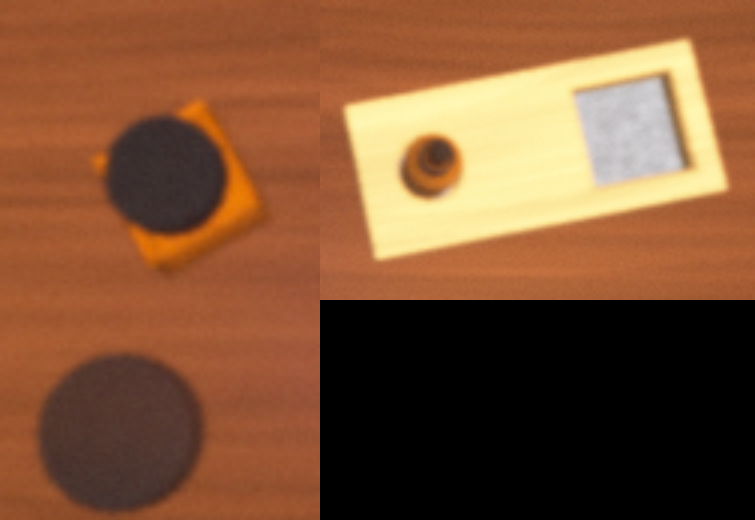

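The crop confirms the choice: a small black lid on the square amber jar, with the bigger loose brown-black lid below it. The felt well is at the right end of the stand. Next I take a close look with the wrist camera, over the jar.

Run:
```python
from h import *
for y in (31.9,121.9,211.9,301.9,76.9,256.9):
    print(y,[None if (q:=manip.solve_ik(p,R(y+d))) is None else np.round(q,0)[[0,4,5]] for p,d in(((.504,.166,.2),0),((.504,.166,.06),0),((.5165,-.2078,.07),-20.5),((.5165,-.2078,.07),69.5),((.5165,-.2078,.1),75))])
manip.move_pose((.504,.166,.22),R(121.9))
c=manip.camera("wrist");cv2.imwrite("pics/w1.png",c["image"][:,:,::-1]);print(c["eye"],c["attitude"],proj(c,[[.504,.166,.086]]),manip.get_obs()["time"])
```

```text
31.9 [array([  5.,  75., -27.]), array([  5.,  59., -27.]), array([-34.,  61., -46.]), array([ -34.,   61., -136.]), array([ -34.,   65., -141.])]
121.9 [array([   5.,   75., -117.]), array([   5.,   59., -117.]), array([ -34.,   61., -136.]), array([-34.,  61., 134.]), array([-34.,  65., 129.])]
211.9 [array([  5.,  75., 153.]), array([  5.,  59., 153.]), array([-34.,  61., 134.]), array([-34.,  61.,  44.]), array([-34.,  65.,  39.])]
301.9 [array([ 5., 75., 63.]), array([ 5., 59., 63.]), array([-34.,  61.,  44.]), array([-34.,  61., -46.]), array([-34.,  65., -51.])]
76.9 [array([  5.,  75., -72.]), array([  5.,  59., -72.]), array([-34.,  61., -91.]), None, None]
256.9 [array([  5.,  75., 108.]), array([  5.,  59., 108.]), array([-34.,  61.,  89.]), array([-34.,  61.,  -1.]), array([-34.,  65.,  -6.])]
[0.43839377 0.12737205 0.36290144] [[-0.52863546  0.81122483  0.24991765]
 [ 0.84884826  0.50482763  0.15686203]
 [ 0.00108504  0.29506499 -0.95547657]] [[311.4839355  231.26440437]] 1.9917
```

View pics/w1.png

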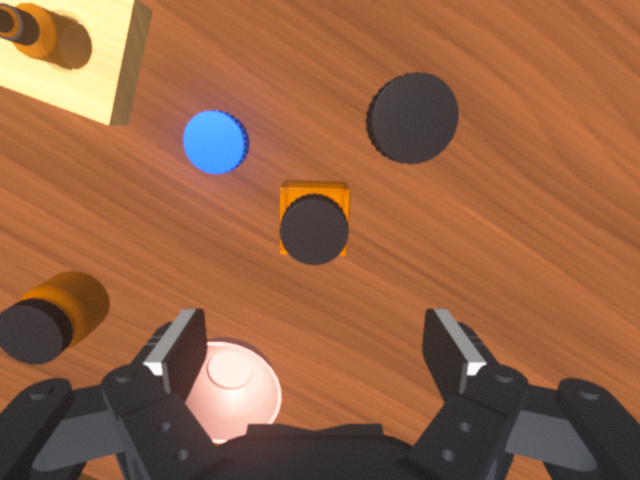

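The wrist view shows the jar at about (315,220) with its lid circle at (314,229). The jar's sides run nearly parallel to the image axes, so my yaw is close. I measure here and then grasp at yaw 301.9, where joint 6 has room for the whole turn.

Run:
```python
from h import *
c=manip.camera("wrist");im=c["image"];H,S,V=cv2.split(cv2.cvtColor(im,cv2.COLOR_RGB2HSV))
b=(260,165,370,275)
k=big((V<90),b); P=cast(c,k[:,0],.086); (x,y),r=cv2.minEnclosingCircle((P*1000).astype(np.float32)); print("lid",x,y,r)
# front/left/right shoulder edges
m=((S>215)&(V>130)&(H<20)).astype(np.uint8)
k=big((m>0)|(V<90),b); print(cv2.boundingRect(k))
# side edges of amber: per row leftmost/rightmost between rows
k=k[:,0]; rows=range(188,252,2)
L=np.array([(k[k[:,1]==r,0].min(),r) for r in rows if (k[:,1]==r).any()]);Rr=np.array([(k[k[:,1]==r,0].max(),r) for r in rows if (k[:,1]==r).any()])
for n,E in(("L",L),("R",Rr)):
    print(n,E[:,0]); W=cast(c,E,.056); d=cv2.fitLine((W*1000).astype(np.float32),cv2.DIST_HUBER,0,.01,.01).ravel(); print(np.degrees(np.arctan2(d[1],d[0]))%90,d[2:])
for p in [(285,200),(315,190),(315,184),(315,230)]: print(p,H[p[1],p[0]],S[p[1],p[0]],V[p[1],p[0]])
```

```text
lid 502.1493225097656 166.7896270751953 27.760650634765625
(280, 181, 70, 83)
L [288 281 281 280 280 280 280 280 280 280 280 280 280 280 280 280 280 282
 281 281 281 281 281 281 281 282 282 283 284 285 286 287]
32.34589 [510.13596 138.90295]
R [348 349 349 348 348 349 348 348 348 348 348 348 348 348 348 348 347 346
 347 347 347 347 347 346 346 346 345 345 344 342 341 340]
29.58359 [483.41525 188.83382]
(285, 200) 15 240 221
(315, 190) 17 255 230
(315, 184) 16 243 169
(315, 230) 0 38 73
```

Run:
```python
from h import *
manip.move_pose((.5165,-.2078,.24),R(281.4))
c=manip.camera("wrist");im=c["image"];H,S,V=cv2.split(cv2.cvtColor(im,cv2.COLOR_RGB2HSV))
cv2.imwrite("pics/w2.png",im[:,:,::-1])
px=proj(c,[[.5165,-.2078,.034]])[0];print(px,manip.get_obs()["time"]);u,v=px.astype(int)
# rim opening = not-wood-top region inside stand
top=((H>14)&(H<32)&(V>200)&(S>50)).astype(np.uint8)
cs,h=cv2.findContours(top,cv2.RETR_CCOMP,cv2.CHAIN_APPROX_NONE)
for q,hh in zip(cs,h[0]):
    if cv2.contourArea(q)>1000: print(hh[3]>=0,cv2.boundingRect(q),rect(cast(c,q[:,0],.034)))
b=(max(u-90,0),max(v-90,0),u+90,v+90)
k=big((S<60)&(V>80),b);print("felt",cv2.boundingRect(k),rect(cast(c,k[:,0],.010)))
```

```text
[315.95792046 209.12631638] 4.475
False (119, 158, 252, 104) (array([ 0.50099875, -0.14369753]), (100.52088928222656, 231.35391235351562), 11.436915397644043)
True (281, 176, 71, 68) (array([ 0.51525623, -0.2079711 ]), (65.2991714477539, 66.46085357666016), 11.43911361694336)
felt (283, 177, 65, 61) (array([ 0.51277985, -0.20786014]), (62.23744583129883, 64.83784484863281), 11.43920612335205)
```

View pics/w2.png

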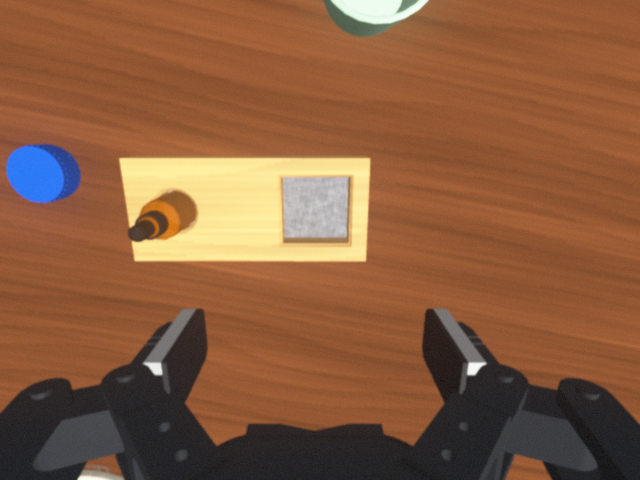

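The wrist view shows the well opening at (316,210), square to the image, so the stand's yaw is 11.4°. The well centre is at about (0.515, -0.208). Now the pick.

Run:
```python
from h import *
L=(.5022,.1667)
manip.move_pose((*L,.17),R(301.6))
print(manip.line_to((*L,.063),vel=.08,threshold=8),manip.get_obs()["position"])
manip.close(grip_force=90); o=manip.get_obs();print(o["gripper_width"],o["contact_force"])
manip.line_to((*L,.15),vel=.08);manip.sleep(.2);o=manip.get_obs();print(o["gripper_width"],o["contact_force"],o["ft_torque"],o["time"])
for n in("wrist","scene"):
    c=manip.camera(n);cv2.imwrite(f"pics/{n}3.png",c["image"][:,:,::-1]);np.savez(f"{n}3",**c);print(proj(c,[[*L,.095]]))
a=cv2.imread("pics/wrist3.png")[200:480,150:490];b=cv2.imread("pics/scene3.png")[150:400,300:480]
o=np.zeros((560,800,3),np.uint8);a=cv2.resize(a,(440,362));b=cv2.resize(b,(360,500));o[:362,:440]=a;o[:500,440:]=b;cv2.imwrite("pics/grip.png",o)
```

```text
False [0.50272848 0.16677047 0.06360671]
0.05180239003799196 [-0.22080045 -1.84872018  5.73883618]
0.05158722214273919 [ 0.59766094  0.38491718 -5.0037287 ] [ 0.01301869  0.03073882 -0.01785998] 9.25
[[317.27900121 264.99192872]]
[[387.82680934 281.51690431]]
```

View pics/grip.png

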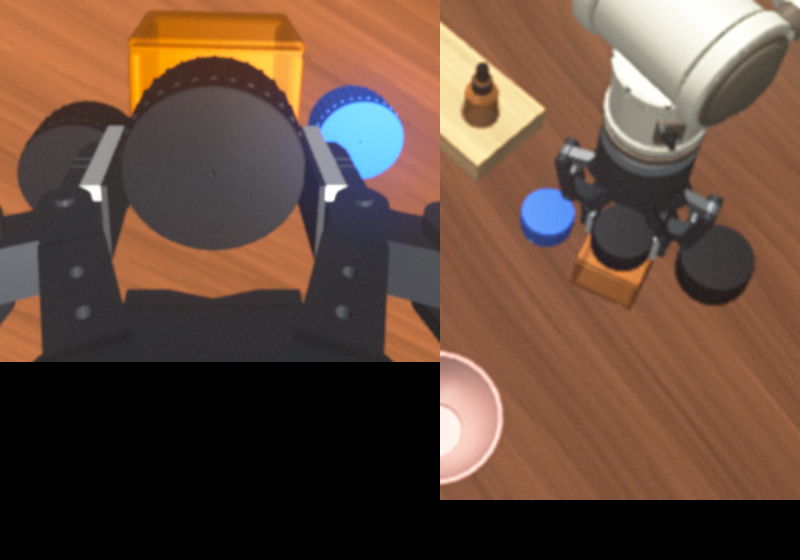

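The lid is held, the lid and jar weigh about 3.7 N as expected, and the jar hangs square to the jaws. I measure the jar's offset and yaw in the hand from this wrist picture.

Run:
```python
from h import *
c=dict(np.load("wrist3.npz"));im=c["image"];o=manip.get_obs();print(o["position"],manip.solve_ik((.5147,-.2078,.07),R(281.2)))
# scale crop->full
sx,sy=340/440,280/362
lid=[]
H,S,V=cv2.split(cv2.cvtColor(im,cv2.COLOR_RGB2HSV))
# amber upper silhouette (bottom edge) and shoulder line per column
cols=np.arange(272,368,4);E=[];Sx=[]
g=cv2.GaussianBlur(V,(3,3),0).astype(int)
for x in cols:
    d=np.diff(g[200:245,x]); E.append((x,200+np.argmax(np.abs(d[:15])))); Sx.append((x,215+np.argmax(np.abs(d[15:])*1.)))
print(np.array(E)[:,1],np.array(Sx)[:,1])
z=o["position"][2]-.0636
for n,Q,h in(("foot",E,z+.004),("shoulder",Sx,z+.056)):
    W=cast(c,np.array(Q),h);d=cv2.fitLine((W*1000).astype(np.float32),cv2.DIST_HUBER,0,.01,.01).ravel();a=np.degrees(np.arctan2(d[1],d[0]));print(n,a%90,(R(301.6).T@np.r_[d[2:]/1000-o["position"][:2],0])[0])
# lid top circle
row=lambda r:[x for x in range(200,440)]
k=(H*0+((V>45)&(V<85)&(S<60))).astype(np.uint8);k=cv2.morphologyEx(k,cv2.MORPH_OPEN,np.ones((5,5)))
n,l,st,ce=cv2.connectedComponentsWithStats(k);i=l[330,314];print(st[i],[cast(c,[ce[i]],z+.086)-o["position"][:2]],V[330,314],S[330,314])
```

```text
[0.50205052 0.16667269 0.14970209] [-3.44602603e+01  1.66193910e+01  1.02223328e+02 -2.54444375e-14
  6.11572808e+01  4.43397397e+01]
[207 207 207 207 207 207 207 208 207 208 208 213 212 208 208 208 208 208
 209 209 209 209 209 209] [235 235 236 236 236 236 236 236 243 243 243 243 243 243 243 237 237 237
 237 237 237 235 235 231]
foot 30.203201 0.032178762020807626
shoulder 31.110645 0.0305514465207063
[ 230  283  137  109 9318] [array([[-0.00662563,  0.00766614]])] 74 7
```

Run:
```python
from h import *
Y=282.4; W=np.array([.5147,-.2078])-.001*R(Y)[:2,0]
manip.line_to((*manip.get_obs()["position"][:2],.19),vel=.15)
manip.move_pose((*W,.19),R(Y))
manip.line_to((*W,.106),vel=.12);manip.sleep(.2)
f=manip.get_obs();print(f["position"],f["contact_force"],f["ft_torque"],f["time"])
t=manip.line_to((*W,.0725),vel=.03,threshold=8);o=manip.get_obs();print(t,o["position"],o["contact_force"]-f["contact_force"],o["ft_torque"]-f["ft_torque"],o["gripper_width"],o["time"])
```

```text
[ 0.5143385  -0.20841429  0.10702611] [-0.27705525  0.786491   -4.90596247] [-0.00841092 -0.00438035  0.03605854] 12.2167
True [ 0.51345655 -0.20801877  0.07397726] [-1.47393664 -1.7585761  10.11089939] [0.21635971 0.13878477 0.00999151] 0.05152752681871963 13.2167
```

It stopped on contact with the foot computed at about 10.4 mm, which is the well floor. I release it to let it settle, back off and check.

Run:
```python
from h import *
Y=282.4
manip.let_go();manip.sleep(.2);p=manip.get_obs()["position"]
manip.line_to((p[0],p[1],.24),vel=.2);manip.sleep(.2)
c=manip.camera("wrist");s=manip.camera("scene");cv2.imwrite("pics/w4.png",c["image"][:,:,::-1])
H,S,V=cv2.split(cv2.cvtColor(c["image"],cv2.COLOR_RGB2HSV))
u,v=proj(c,[[.5147,-.2078,.096]])[0].astype(int);print(u,v,manip.get_obs()["time"])
k=big(V<90,(u-60,v-60,u+60,v+60));P=cast(c,k[:,0],.096);print("lid",cv2.minEnclosingCircle((P*1000).astype(np.float32)))
us,vs=proj(s,[[.5147,-.2078,.05]])[0].astype(int)
a=cv2.resize(c["image"][v-70:v+70,u-70:u+70],(400,400));b=cv2.resize(s["image"][vs-50:vs+50,us-50:us+50],(400,400))
cv2.imwrite("pics/seat.png",np.hstack([a,b])[:,:,::-1])
```

```text
319 221 15.15
lid ((498.2681579589844, -213.65869140625), 14.275760650634766)
```

View pics/seat.png

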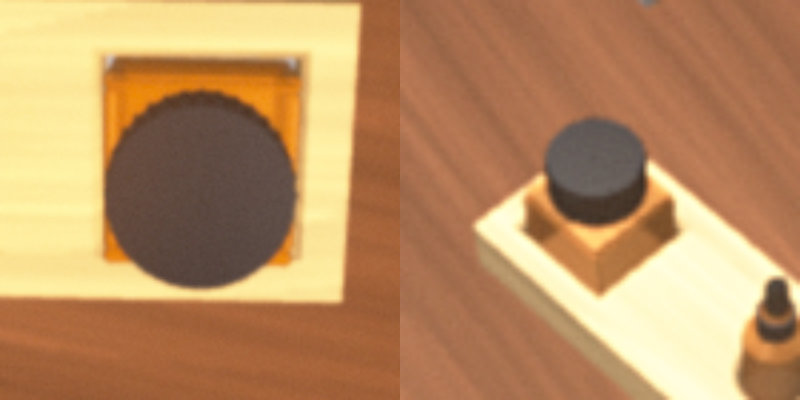

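The jar is fully seated: its sides lie within the rim all round and its shoulder is low, level and square. The lid is at crop (201,193), which is full-frame (319.4,218.5). My automatic mask merged with shadow, so I use the viewed circle instead. I regrip and unscrew in steps, watching force and torque.

Run:
```python
from h import *
Y=282.4
c=manip.camera("wrist");P=cast(c,[[319.4,218.5]],.096)[0];print("lid",P)
P=(P+[.5147,-.2078])/2
manip.line_to((*P,.12),vel=.15)
print(manip.line_to((*P,.0735),vel=.08,threshold=8))
manip.close(grip_force=110);manip.sleep(.2);o=manip.get_obs();z0=o["position"][2];print(o["position"],o["gripper_width"],o["contact_force"],o["time"])
for a in range(6,79,6):
    manip.move_pose((*P,.0735+.0024*min(a-4,70)/70),R(Y+a));o=manip.get_obs()
    A=o["orientation"][:,1];print(a,round(np.degrees(np.arctan2(A[1],A[0]))%360,1),o["position"].round(4),o["contact_force"].round(1),o["ft_torque"].round(2),round(o["gripper_width"],4),round(o["time"],2))
    if abs(o["contact_force"][2])>30: break
```

```text
lid [ 0.51703591 -0.20773923]
False
[ 0.51693809 -0.20851135  0.0749542 ] 0.05118146109110975 [ 0.49213149 -1.12230855  6.44533798] 17.5
6 288.4 [ 0.5165 -0.2083  0.0749] [-1.4  0.3  6.3] [0.23 0.35 0.12] 0.0511 17.75
12 294.4 [ 0.5165 -0.208   0.075 ] [-1.2  1.   6.4] [0.38 0.27 0.09] 0.051 18.0
18 300.3 [ 0.5165 -0.2079  0.075 ] [0.2 1.8 6.1] [0.28 0.14 0.14] 0.0507 18.25
24 306.2 [ 0.5165 -0.2079  0.075 ] [-1.   1.2  5.8] [0.25 0.04 0.01] 0.051 18.5
30 312.1 [ 0.5163 -0.208   0.075 ] [0.6 1.4 5.3] [0.23 0.04 0.02] 0.051 18.75
36 318.1 [ 0.5162 -0.208   0.075 ] [0.5 0.7 5.5] [0.22 0.01 0.04] 0.051 19.0
42 324.0 [ 0.516 -0.208  0.075] [ 1.1 -0.   5.2] [ 0.14 -0.02 -0.02] 0.0513 19.25
48 330.1 [ 0.5158 -0.2079  0.075 ] [0.8 1.8 3.6] [0.08 0.06 0.04] 0.0512 19.5
54 336.1 [ 0.5157 -0.2078  0.075 ] [1.  0.5 3.1] [0.07 0.06 0.03] 0.051 19.75
60 342.1 [ 0.5155 -0.2077  0.075 ] [ 1.1 -0.   0.2] [-0.01  0.05  0.03] 0.051 20.0
66 348.1 [ 0.5155 -0.2076  0.0751] [-1.   0.7 -1.3] [-0.03 -0.02  0.02] 0.0511 20.25
72 354.1 [ 0.5156 -0.2076  0.0755] [ 0.1 -0.4 -0.6] [-0.03  0.01 -0.02] 0.0508 20.5
78 0.1 [ 0.5157 -0.2077  0.0758] [-0.  -0.1 -0.3] [ 0.01 -0.03 -0.01] 0.051 20.75
```

Run:
```python
from h import *
o=manip.get_obs();p=o["position"];f0=o["contact_force"]
t=manip.line_to((p[0],p[1],p[2]+.004),vel=.01,threshold=2.2);manip.sleep(.15);o=manip.get_obs();print(t,o["position"]-p,o["contact_force"],f0)
s=manip.camera("scene");w=manip.camera("wrist")
us,vs=proj(s,[[.515,-.2078,.07]])[0].astype(int)
u,v=proj(w,[[.515,-.2078,.07]])[0].astype(int);print(u,v)
a=cv2.resize(w["image"][max(v-130,0):v+70,u-100:u+100],(400,400));b=cv2.resize(s["image"][vs-50:vs+50,us-50:us+50],(400,400))
cv2.imwrite("pics/turn.png",np.hstack([a,b])[:,:,::-1])
```

```text
False [-8.50802954e-06  1.59909355e-05  3.97668006e-03] [-0.18411048  1.19460164 -0.9575666 ] [-6.03422733e-05 -1.09311565e-01 -3.27243978e-01]
316 304
```

View pics/turn.png

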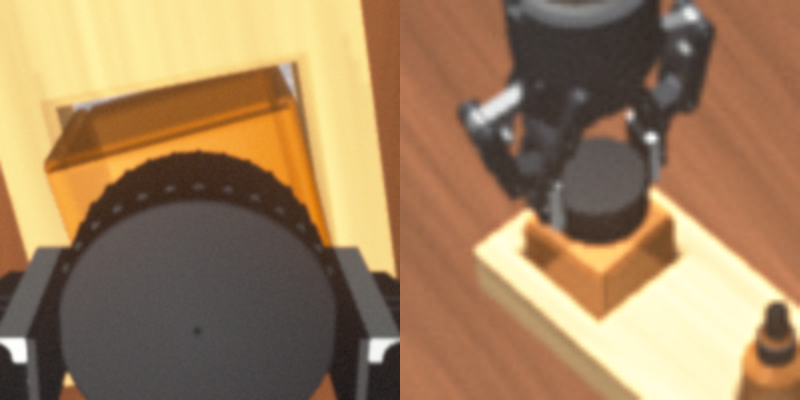

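A 4 mm lift added only 0.6 N, which is about the lid's own weight. The picture shows the jar still deep in the well, so the thread has let go. I lift the lid straight off to about 25 mm clear of the mouth.

Run:
```python
from h import *
p=manip.get_obs()["position"]
t=manip.line_to((p[0],p[1],.1175),vel=.04,threshold=3);manip.sleep(.5);o=manip.get_obs();print(t,o["position"],o["contact_force"],o["gripper_width"],o["time"])
s=manip.camera("scene");w=manip.camera("wrist");cv2.imwrite("pics/w6.png",w["image"][:,:,::-1])
us,vs=proj(s,[[.515,-.2078,.08]])[0].astype(int)
u,v=proj(w,[[.515,-.2078,.07]])[0].astype(int);print((u,v),(us,vs),"mouth",proj(s,[[.515,-.2078,.086]]),"lidtop",proj(s,[[*o["position"][:2],.139]]))
a=cv2.resize(w["image"][max(v-160,0):v+40,u-100:u+100],(400,400));b=cv2.resize(s["image"][vs-60:vs+60,us-60:us+60],(400,400))
cv2.imwrite("pics/end.png",np.hstack([a,b])[:,:,::-1])
```

```text
False [ 0.51568644 -0.20765444  0.1174775 ] [-0.43135131 -0.03992873 -1.31312386] 0.050886465403224106 23.125
(np.int64(315), np.int64(273)) (np.int64(277), np.int64(153)) mouth [[276.89722434 152.20737864]] lidtop [[275.28791284 135.95100057]]
```

View pics/end.png

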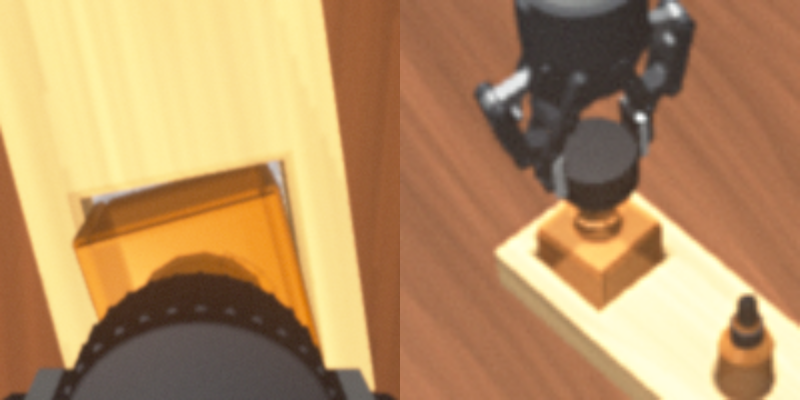

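The jar is seated with its neck bare, turned a few degrees within the well's play. The lid hangs level above the neck and clear of it. I hand in.

```bash
python3 -c "
from plant import manip
manip.job_done();print(manip.get_obs()['time'])"
```

```text
the job is handed in; nothing more can be done
the job is handed in; nothing more can be done
```

The job is handed in, at about 23 s of the 54 s allowed. I stood the square jar in the well, unscrewed its lid, and finished with the lid held over the jar's mouth.

- **Seating:** I carried the jar by its tight lid and lowered it until it touched. The foot came out at 10.4 mm by arm height, against a well floor at 10 mm. I then let go and saw it square and fully down.
- **Unscrewing:** I regripped and turned the lid 78° anticlockwise in one grip. The first 4 mm of lift took only the lid's own weight, so the thread had let go.
- **Final pose:** The lid is held level, about 25 mm above the mouth and about 1 mm off the well's measured centre. The wrist force matches the lid alone. The last picture shows the jar still down in its well and the neck bare.

**Checks that failed or disagreed:**
- **Colour masks:** Two automatic readings of the lid were wrong, so for the regrip I read the lid's position from the picture.
- **Well centre:** The top and wrist cameras differed by 1–3 mm on the well centre, so I used a value between them.
- **Starting torque:** I only read the torque between steps and never saw the expected 0.5–1 N m peak.
- **Jar rotation:** The jar turned a few degrees within the well's play, so the lid's turn relative to the jar is somewhat under 78°; I did not measure it exactly.
- **Bystanders:** I ran no final check on the dropper, bowl, pot and round jar. Nothing I did should have touched them, and the dropper is still standing in the last picture.

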